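# Set a polished specimen flush by rocking a straightedge

### The arm

A 7-joint arm with a two-finger parallel gripper is mounted at the origin on a cart in front of the work surface, level with it; the furniture and walls round the work are solid. World frame = base frame: x ahead of the robot, y to its left, z up, the work surface at z = 0. Lengths are in m, angles in rad, forces in N, time in s.
With the tool pointing down it reaches from about 0.425 to 0.875 m from the base axis. Payload 9.9 kg.
Tool frame: the origin (TCP) lies on the centre line of the jaws, within the pads' length; the fingertips stand 17 mm ahead of it and the grasp point (between the pads) lies 2 mm behind it; z points along the fingers, y is the line along which they close (so a half turn about z gives the same grasp; the last joint's range is limited). The gripper opens to 85 mm and grips with 20 to 120 N. Pads are 22 mm wide; open, the fingers measure 114 mm over their backs; the gripper's body (76 mm by 85 mm) begins 54 mm behind the grasp point. The pads swing forward as they close: fully open they stand 13 mm farther back than shut.
Start: joints at [1.259, 0.576, 0.025, 1.437, -0.015, 1.129, -0.057], TCP at [0.152, -0.658, 0.248] pointing down, gripper open.
Joint ranges: [-2.76, 2.76], [-0.34, 2.15], [-1.52, 1.57], [0.19, 2.46], [-1.09, 4.23], [0.17, 1.99], [-2.82, 2.82]. Speed limits (rad/s): [2.22, 2.22, 3.01, 3.01, 3.14, 3.14, 3.14].

### API

Orientations are given as a unit quaternion [w, x, y, z].
In Python, from bench import get_obs, snapshot, calibration, sign_off gives the robot as it stands. The module is installed in compiled form; this text tells all that it offers.
- The arm moves only by the shell command python3 -m crank 'ROWS' [FORCE]. ROWS is a JSON object whose one key "motion" holds a list of rows, each a list of 3 entries, a list of its own where there are three numbers: the opening, from 0 (shut) to 1 (fully open), then the shift along the tool's x, y, z in m, then the turn, a rotation vector about the tool's x, y, z in degrees. In form: {"motion": [[hand, [x, y, z], [rx, ry, rz]], ...]}. A call has exactly 8 rows; each row is the pose to reach, as a shift and turn from the pose commanded when the call began, along the tool's axes at that moment; what a row does not reach only later rows make up. A row lasts 1/10 s, in which the tool goes at most 50 mm and 8.59 degrees, less where a joint would pass 70% of its speed; a pose out of reach is approached as far as the arm can. A call with a gripper value outside its range is refused whole. The fingers move at their own pace and stop on an object; FORCE is the grip in N (left out, the last holds). Time passes only in rows, so rows that repeat a pose let the fingers close, or fill a call up. It gives the time, the measured TCP pose, the force, the opening and the grip force at its end, in the units of the state.
- get_obs(): the state, without advancing time (a new reading comes with each control period).
- snapshot(name): name is "side" or "top"; returns the picture (400x640x3 uint8, red, green, blue); there is no depth.
- calibration(name): a dict with "K" (3x3 intrinsics, pixels), "camera_from_world" (4x4, takes a point from world to camera coordinates). Camera axes: x right, y up, looking along -z (the intrinsics and any distortion apply to the point x, -y, -z); pixel columns grow to the right and rows downward; lengths in m; the calibration is good to about 2 mm. A picture is of the moment at which its call begins. calibration takes no time and is no camera call.
- sign_off(): hands the job in; it is judged then, once.
The state is a dict: "t": time; "joints": joint angles; "dq": joint speeds; "tau": joint torques, N m; "eef_pos": TCP position; "ee_rot": TCP orientation; "contact_force": force on the tool from outside, world axes, zero at the start; "torque": the same for the moment, N m; "finger_gap": finger opening in m; "finger_force": force on a finger pad.
Only numpy, scipy, OpenCV 4.12 (cv2) and the standard library are available. Lean on these libraries where they do the work, as an engineer would, in place of code of your own. Each camera call takes 0.05 s, during which the arm holds its last target. There are 200 camera calls.

### The job

The polished specimen in the window of the stage stands proud: gently lay the steel straightedge centrally along the stage face, across the specimen, let it go and press one of its ends down to feel it rock. Then turn the height knob clockwise just until the rocking is gone, so that the specimen is flush with the face and not sunk below it, and let the knob go. Finally press the straightedge's plain end and then its end with the hole, firmly but gently (about 5 N, never above 35 N), to prove that it no longer rocks, and leave it lying there; do not touch the polished specimen with the gripper, and leave the other things on the table alone.

Things in the scene. Friction and masses are not known exactly. Their poses are not given: they have to be found in the camera images.
- straightedge: loose flat steel straightedge, 200 mm long (its y axis), 25 mm wide (x), 12 mm thick (z), 0.45 kg; origin at the centre of its underside. A 10 mm hanging hole goes through it 11 mm from its -y end; the +y end is plain. Grip it across its 25 mm width near the middle.
- plain_end (a point): point on the straightedge's upper face, on its centre line, 20 mm from the tip of its plain (+y) end: where to press that end
- hole_end (a point): point on the straightedge's upper face, on its centre line, 20 mm from the tip of the end with the hole (-y), just inside the hole: where to press that end
- stage: fixed specimen stage; origin under the centre of its window at table height, z up. A flat aluminium face 220 mm long (y) and 64 mm wide (x) lies 40 mm above the origin, with a 34 mm round window in its middle. On the +x side, 86 mm from the face's middle line, stands a 66 mm wide round boss, 28 mm high, that carries the height knob.
- window (a point): centre of the stage window, at the height of the face. In it a black flat-topped specimen, 30 mm across with a brass-coloured middle, stands 2 to 7.5 mm proud at the start (how much is not known). The straightedge laid across it balances level on its top; pressed at an end it tips about the specimen's edge, 15 mm from this point, until its tip meets the face.
- height_knob (a joint): angle of the height knob, rad, 0 to 2.2, growing as it turns clockwise seen from above (stops at both ends). Each radian lowers the specimen by 5.0 mm; it stays where it is left (friction 0.25 N m). At the start it reads 0 to 0.15. Specimens differ in thickness by several mm, so the reading at which this one is flush (0.6 to 1.5) is not known.
- knob_grip (a point): on the knob's vertical axis, 60 mm above the table, 7 mm below the knob's top. The knob is a black bar handle 42 mm long, 14 mm thick and 32 mm high on a 44 mm disc; the point's x axis points along the 42 mm length (the white pointer line is at its -x end), its y axis across the 14 mm thickness.
- tape_roll: cream roll of label tape, 54 mm across, 19 mm high, bystander
- tally_counter: white hand tally counter, 50x72x22 mm, bystander
- petri_samples: Petri dish with dark samples, 91 mm across, 14 mm high, bystander
- dropper_stain: small amber bottle with a black cap, 27 mm across, 62 mm high, bystander
- amber_bottle: amber bottle with a black cap, 62 mm across, 125 mm high, bystander

How it is judged:
By the outcome, as a careful person would: the job done as asked, in the order asked, and still so for the second after the job is handed in, with the robot touching nothing.
It also fails if it takes over 72 s, if anything falls off the work surface, if the arm or the gripper's body presses on something with over 40 N, if the wrist force passes 120 N, or if a joint passes its speed limit or range.

## Working session

There is one attempt and no reset: what is moved stays moved. The work goes in short steps, Python scripts to look and compute and a shell command to move; the robot and the scene stay as the last step left them, time stands still between calls to the robot, and variables do not carry over. Pictures are saved under pics/ and viewed, at most 10 in all, crops included, and the job is handed in when it is done.

```bash
mkdir -p pics
python3 - <<'E'
from bench import *
import cv2, numpy as np
np.set_printoptions(precision=4,suppress=True)
o=get_obs(); print(o)
for n in("top","side"):
    im=snapshot(n); cv2.imwrite(f"pics/{n}0.png",im[...,::-1]); c=calibration(n); print(n,c)
E
```

```text
{'t': 0.0, 'joints': array([ 1.2592,  0.5765,  0.0248,  1.4379, -0.015 ,  1.129 , -0.0565]), 'dq': array([ 0.0007, -0.    , -0.0008, -0.0002, -0.0005,  0.0022,  0.0001]), 'tau': array([  0.0002, -76.5746,   2.2496, -28.5959,   0.0151,   0.0127,
         0.    ]), 'eef_pos': array([ 0.1524, -0.6572,  0.2475]), 'ee_rot': array([-0.0008,  0.9935,  0.1137, -0.0001]), 'contact_force': array([-0.4124,  0.4893, -0.1695]), 'torque': array([-0.0243,  0.0195,  0.0026]), 'finger_force': 0.0, 'finger_gap': 0.08533443102875785}
top {'K': array([[435.8967,   0.    , 320.9263],
       [  0.    , 435.8967, 201.442 ],
       [  0.    ,   0.    ,   1.    ]]), 'camera_from_world': array([[ 0.003 , -0.9999, -0.016 , -0.0195],
       [ 0.989 ,  0.0006,  0.1477, -0.5486],
       [-0.1477, -0.0162,  0.9889, -1.0867],
       [ 0.    ,  0.    ,  0.    ,  1.    ]])}
side {'K': array([[377.2307,   0.    , 320.9223],
       [  0.    , 377.2307, 196.9922],
       [  0.    ,   0.    ,   1.    ]]), 'camera_from_world': array([[-0.9945, -0.1029, -0.0211,  0.5532],
       [ 0.0556, -0.6864,  0.725 , -0.0965],
       [-0.089 ,  0.7199,  0.6884, -0.8953],
       [ 0.    ,  0.    ,  0.    ,  1.    ]])}
```

View pics/top0.png

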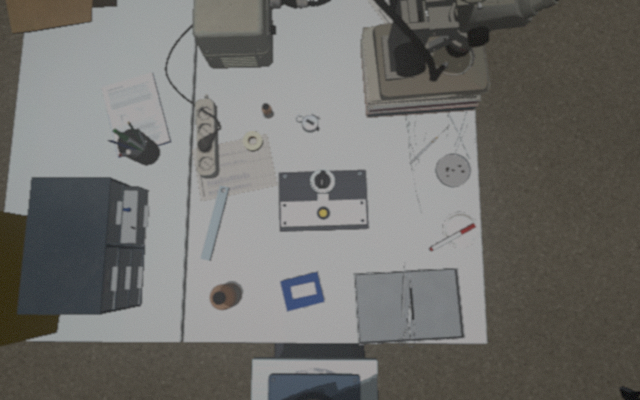

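View pics/side0.png

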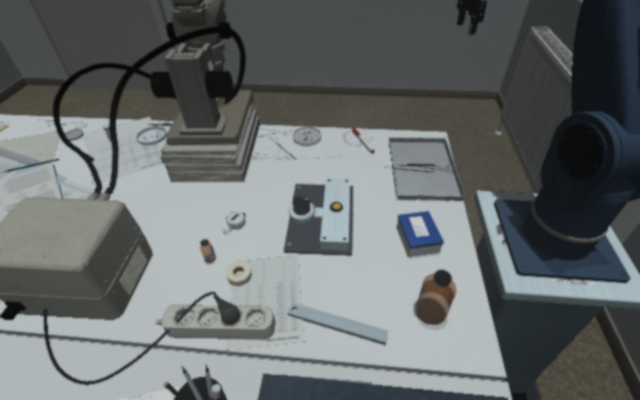

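```bash
cat > h.py <<'E'
from bench import *
import cv2, numpy as np
np.set_printoptions(precision=4,suppress=True)
def ray(n,u,v,z):
    c=calibration(n);T=c["camera_from_world"];R,t=T[:3,:3],T[:3,3]
    d=np.linalg.solve(c["K"],[u,v,1.]);d=R.T@(d*[1,-1,-1]);o=-R.T@t
    return o+d*(z-o[2])/d[2]
def proj(n,p):
    c=calibration(n);q=c["camera_from_world"]@np.r_[p,1];q=c["K"]@(q[:3]*[1,-1,-1]);return q[:2]/q[2]
def rect(n,im,box,lo,hi,z):
    x0,y0,x1,y1=box
    m=cv2.inRange(cv2.cvtColor(im,cv2.COLOR_RGB2HSV)[y0:y1,x0:x1],lo,hi)
    cs=cv2.findContours(m,cv2.RETR_EXTERNAL,cv2.CHAIN_APPROX_NONE)[0]
    c=max(cs,key=cv2.contourArea).reshape(-1,2)+[x0,y0]
    w=np.array([ray(n,u,v,z)[:2] for u,v in c])
    r=cv2.minAreaRect((w*1000).astype(np.float32)); return r,c
E
python3 - <<'E'
from h import *
t=cv2.imread("pics/top0.png");s=cv2.imread("pics/side0.png")
a=cv2.resize(t[160:270,190:380],None,fx=4.2,fy=4.2,interpolation=2)[:,:798]
cv2.imwrite("pics/c1.png",a)
b=cv2.resize(s[170:350,270:400],None,fx=3.3,fy=3.3,interpolation=2)
cv2.imwrite("pics/c2.png",b)
h=cv2.cvtColor(t,cv2.COLOR_BGR2HSV)
for u,v in [(216,220),(212,240),(230,230),(195,220),(300,213),(345,213),(290,185),(323,213),(311,180),(321,182)]: print(u,v,h[v,u])
h=cv2.cvtColor(s,cv2.COLOR_BGR2HSV)
for u,v in [(340,322),(340,340),(340,300),(336,190),(336,240),(315,240),(336,206)]: print('s',u,v,h[v,u])
E
```

```text
216 220 [ 99  22 153]
212 240 [101  26 154]
230 230 [  0   0 165]
195 220 [150   2 164]
300 213 [170   5 166]
345 213 [160   5 166]
290 185 [100   9  83]
323 213 [ 25 125 167]
311 180 [ 90   5 159]
321 182 [  0   2 103]
s 340 322 [100  34 167]
s 340 340 [100  12 192]
s 340 300 [ 90  12 190]
s 336 190 [ 98  30 187]
s 336 240 [ 97  29 182]
s 315 240 [107  31  74]
s 336 206 [ 20 147 168]
```

View pics/c1.png

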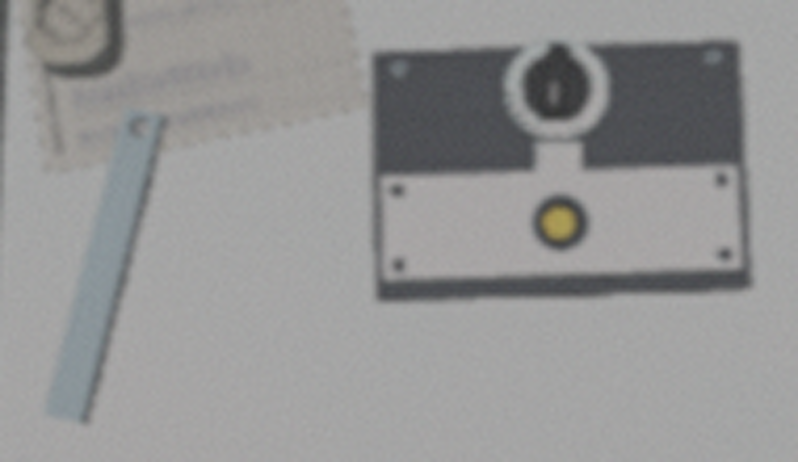

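View pics/c2.png

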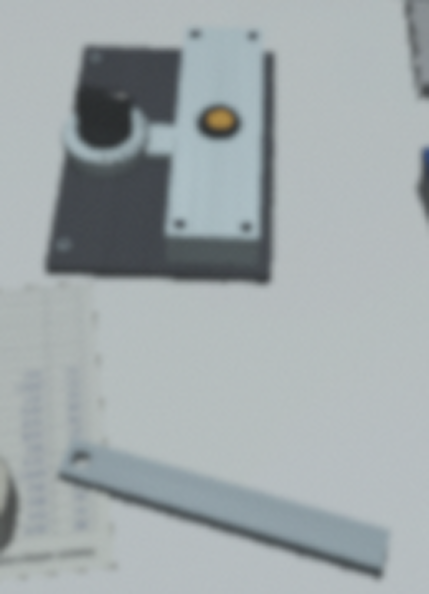

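```bash
python3 - <<'E'
from h import *
t=cv2.imread("pics/top0.png")[...,::-1].copy();s=cv2.imread("pics/side0.png")[...,::-1].copy()
for n,im,box in(("top",t,(195,180,235,265)),("side",s,(282,296,396,350))):
    r,c=rect(n,im,box,(85,18 if n=="top" else 22,110),(115,80,255),.012); b=cv2.boxPoints(r); print("edge",n,r[0],r[1],r[2]);print(b.tolist())
r,c=rect("side",s,(300,165,360,262),(85,20,150),(115,80,255),.04);print("face side",r)
# screws from top
scr=[(190+u/4.2-.4,160+v/4.2-.4) for u,v in[(397,190),(721,180),(397,265),(725,254)]]
w=np.array([ray("top",u,v,.04) for u,v in scr]);print("screws top",w.tolist(),w.mean(0))
scr=[(270+u/3.3-.35,170+v/3.3-.35) for u,v in[(195,34),(252,36),(180,224),(246,227)]]
w=np.array([ray("side",u,v,.04) for u,v in scr]);print("screws side",w.tolist(),w.mean(0))
for n,im,box in(("top",t,(305,195,345,230)),("side",s,(320,195,352,220))):
    x0,y0,x1,y1=box;m=cv2.inRange(cv2.cvtColor(im,cv2.COLOR_RGB2HSV)[y0:y1,x0:x1],(12,70,80),(35,255,255))
    v,u=np.nonzero(m);print("brass",n,u.mean()+x0,v.mean()+y0,len(u),[ray(n,u.mean()+x0,v.mean()+y0,z).round(4).tolist() for z in(.04,.045)])
h=cv2.cvtColor(t,cv2.COLOR_RGB2HSV)[168:196,308:336,2];print(h[::2])
E
python3 - <<'E'
from h import *
t=cv2.imread("pics/top0.png");s=cv2.imread("pics/side0.png")
a=cv2.resize(t[164:200,303:343],None,fx=14,fy=14,interpolation=2)[:500]
b=cv2.resize(s[188:228,284:324],None,fx=12,fy=12,interpolation=2)[:500]
o=np.zeros((500,800,3),np.uint8);a=cv2.resize(a,(400,360));b=cv2.resize(b,(400,400));o[:360,:400]=a;o[:400,400:]=b
cv2.imwrite("pics/c3.png",cv2.convertScaleAbs(o,alpha=1.6))
E
```

```text
edge top (497.18341064453125, 263.2055358886719) (24.79668426513672, 195.98846435546875) 77.46221160888672
[[398.8345642089844, 272.3757629394531], [590.1492919921875, 229.82992553710938], [595.5322265625, 254.03530883789062], [404.217529296875, 296.5811462402344]]
edge side (497.75048828125, 267.3165283203125) (26.589160919189453, 199.18170166015625) 77.18338775634766
[[397.6917724609375, 276.4455261230469], [591.910888671875, 232.2608184814453], [597.8092041015625, 258.1875305175781], [403.590087890625, 302.37225341796875]]
face side ((546.5117797851562, -20.610946655273438), (117.13529205322266, 220.54541015625), 1.218966007232666)
screws top [[0.539784706132774, 0.07674367094265874, 0.040000000000000036], [0.546135448532118, -0.1227044760934334, 0.040000000000000036], [0.4933948885949031, 0.0760269781592064, 0.040000000000000036], [0.5004181764835419, -0.12465734409717977, 0.040000000000000036]] [ 0.5199 -0.0236  0.04  ]
screws side [[0.5468936852659723, -0.12001427953072252, 0.040000000000000036], [0.5010578449313293, -0.12117648804961423, 0.040000000000000036], [0.5396417640155
[... 1270 characters left out ...]
 81  94 119 133 150 157 142 105  75  67  57  63  69  88  83  67  59  63
   67  66  76 108 144 163 165 157 129  96]
 [ 82  80  96 119 142 148 151 144 121  95  73  59  56  60  57  55  57  59
   71  83 119 151 165 168 156 131 104  85]
 [ 83  82  82  92 111 131 147 157 160 150 128 111 107 106 108 106 108 117
  135 150 160 166 165 153 123  95  81  81]
 [ 85  85  82  84  84  96 114 136 146 149 156 163 162 163 164 166 167 158
  159 153 149 143 124 101  86  81  81  84]
 [ 81  82  82  86  82  81  79  82  93 110 124 132 143 143 139 140 147 140
  128 116  99  89  82  78  81  83  84  84]
 [ 83  84  83  81  82  83  84  82  95 123 141 147 154 155 154 154 152 153
  153 144 124  91  84  84  84  83  82  86]]
```

View pics/c3.png

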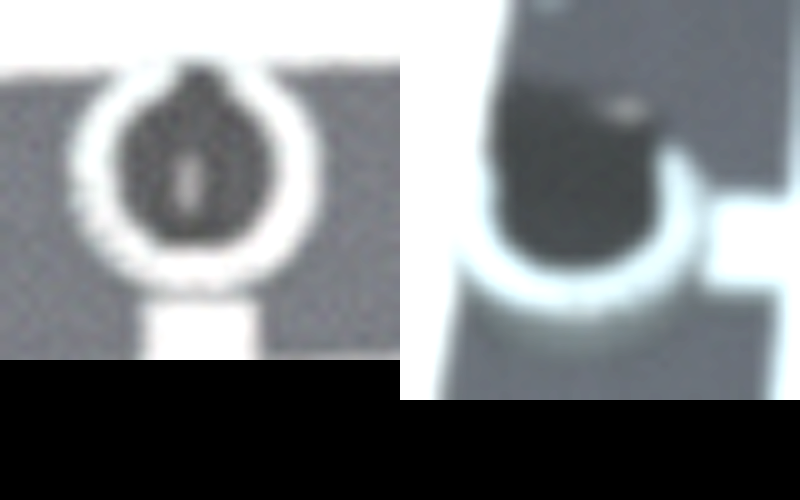

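The top view shows the straightedge with its hole end at about (223,190) and its plain end at (206,260). The specimen is at (322.6,212.5), and the knob is around (322,178) with its pointer facing the robot.

```bash
cat >> h.py <<'E'
from scipy.spatial.transform import Rotation as Ro
def go(x,y,z,psi):
    o=get_obs();q=o["ee_rot"];R=Ro.from_quat([q[1],q[2],q[3],q[0]])
    G=Ro.from_euler('z',psi,degrees=True)*Ro.from_euler('x',180,degrees=True)
    X=R.as_matrix()[:,0]
    print("pos",o["eef_pos"],"psi",np.degrees(np.arctan2(X[1],X[0])).round(2),"t",o["t"],"F",o["contact_force"],"gap",o["finger_gap"])
    print("shift",R.inv().apply(np.array([x,y,z])-o["eef_pos"]).round(4),"turn",(R.inv()*G).as_rotvec(degrees=True).round(1))
E
python3 -c "
from h import *
go(.48,-.25,.22,80)"
```

```text
pos [ 0.1524 -0.6572  0.2475] psi 13.05 t 0.1 F [ 0.5487 -0.7479 -0.1278] gap 0.08530871244550624
shift [ 0.4111 -0.3226  0.028 ] turn [ -0.1  -0.  -66.9]
```

```bash
python3 -m crank '{"motion": [[0.6,[0.411,-0.323,0.028],[0,0,-67]],[0.6,[0.411,-0.323,0.028],[0,0,-67]],[0.6,[0.411,-0.323,0.028],[0,0,-67]],[0.6,[0.411,-0.323,0.028],[0,0,-67]],[0.6,[0.411,-0.323,0.028],[0,0,-67]],[0.6,[0.411,-0.323,0.028],[0,0,-67]],[0.6,[0.411,-0.323,0.028],[0,0,-67]],[0.6,[0.411,-0.323,0.028],[0,0,-67]]]}' 30; python3 -c "
from h import *
go(.4975,.265,.12,167.2)"
```

```text
t: 0.9
eef_pos: [0.4034, -0.3445, 0.2268]
ee_rot: [-0.0, 0.764, 0.645, -0.0]
contact_force: [0.4, -1.2, 0.3]
finger_gap: 0.0512
finger_force: 0.0
pos [ 0.4034 -0.3445  0.2268] psi 80.38 t 0.9 F [ 0.4303 -1.2438  0.3309] gap 0.051188880521272254
shift [ 0.6167 -0.0091  0.1067] turn [ -0.   -0.  -86.8]
```

```bash
python3 -m crank '{"motion": [[0.6,[0.617,-0.009,0.047],[0,0,-86.8]],[0.6,[0.617,-0.009,0.047],[0,0,-86.8]],[0.6,[0.617,-0.009,0.047],[0,0,-86.8]],[0.6,[0.617,-0.009,0.047],[0,0,-86.8]],[0.6,[0.617,-0.009,0.047],[0,0,-86.8]],[0.6,[0.617,-0.009,0.047],[0,0,-86.8]],[0.6,[0.617,-0.009,0.047],[0,0,-86.8]],[0.6,[0.617,-0.009,0.047],[0,0,-86.8]]]}'; python3 -c "
from h import *
go(.4975,.265,.10,167.2)"
```

```text
t: 1.7
eef_pos: [0.4657, 0.0494, 0.1964]
ee_rot: [0.0, 0.266, 0.964, -0.0]
contact_force: [0.9, -0.7, -0.0]
finger_gap: 0.051
finger_force: 0.0
pos [0.4657 0.0494 0.1964] psi 149.13 t 1.7 F [ 0.8559 -0.6736 -0.0006] gap 0.05099628003358842
shift [0.0834 0.2014 0.0964] turn [ -0.    0.  -18.1]
```

```bash
python3 -m crank '{"motion": [[0.6,[0.083,0.201,0.096],[0,0,-18.1]],[0.6,[0.083,0.201,0.096],[0,0,-18.1]],[0.6,[0.083,0.201,0.096],[0,0,-18.1]],[0.6,[0.083,0.201,0.096],[0,0,-18.1]],[0.6,[0.083,0.201,0.096],[0,0,-18.1]],[0.6,[0.083,0.201,0.096],[0,0,-18.1]],[0.6,[0.083,0.201,0.096],[0,0,-18.1]],[0.6,[0.083,0.201,0.096],[0,0,-18.1]]]}'; python3 -c "
from h import *
go(.4975,.265,.019,167.2)
im=snapshot('side');cv2.imwrite('pics/s1.png',cv2.resize(im[200:400,240:440,::-1],None,fx=3,fy=3,interpolation=2))"
```

```text
t: 2.5
eef_pos: [0.499, 0.2612, 0.1005]
ee_rot: [-0.0, 0.114, 0.993, -0.001]
contact_force: [0.9, -0.7, -0.2]
finger_gap: 0.051
finger_force: 0.0
pos [0.499  0.2612 0.1005] psi 166.85 t 2.5 F [ 0.8968 -0.7042 -0.2212] gap 0.05095904179520676
shift [0.0023 0.0034 0.0815] turn [-0.1  0.  -0.3]
```

View pics/s1.png

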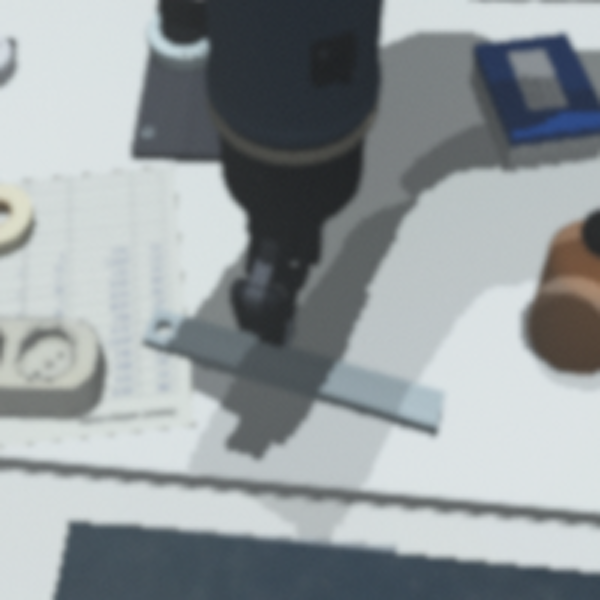

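The gripper is above the middle of the straightedge, with the fingers straddling its width near crop (265,330). Next I descend and grip.

```bash
python3 -m crank '{"motion": [[0.6,[0.002,0.003,0.03],[0,0,-0.3]],[0.6,[0.002,0.003,0.055],[0,0,-0.3]],[0.6,[0.002,0.003,0.07],[0,0,-0.3]],[0.6,[0.002,0.003,0.078],[0,0,-0.3]],[0.6,[0.002,0.003,0.082],[0,0,-0.3]],[0.6,[0.002,0.003,0.082],[0,0,-0.3]],[0.2,[0.002,0.003,0.082],[0,0,-0.3]],[0.2,[0.002,0.003,0.082],[0,0,-0.3]]]}' 50; python3 -m crank '{"motion": [[0.2,[0,0,0],[0,0,0]],[0.2,[0,0,0],[0,0,0]],[0.2,[0,0,0],[0,0,0]],[0.2,[0,0,0],[0,0,0]],[0.2,[0,0,0],[0,0,0]],[0.2,[0,0,-0.02],[0,0,0]],[0.2,[0,0,-0.05],[0,0,0]],[0.2,[0,0,-0.1],[0,0,0]]]}'; python3 -c "
from h import *
go(.52,-.022,.10,92)"
```

```text
t: 3.35
eef_pos: [0.4981, 0.2659, 0.0194]
ee_rot: [0.001, 0.112, 0.994, 0.0]
contact_force: [-6.7, -0.2, 31.3]
finger_gap: 0.0239
finger_force: 49.4
t: 4.15
eef_pos: [0.4961, 0.2646, 0.1176]
ee_rot: [-0.002, 0.111, 0.994, -0.002]
contact_force: [1.4, 1.0, -5.4]
finger_gap: 0.0235
finger_force: 50.7
pos [0.4961 0.2646 0.1176] psi 167.22 t 4.15 F [ 1.4211  1.0484 -5.4014] gap 0.02350173691474898
shift [-0.0867 -0.2741  0.0182] turn [-0.3 -0.1 75.2]
```

The 31 N reading while closing means the fingertips reached the table. This grip would put them level with the underside, right beside the specimen. I'll set the straightedge down and regrip about 5 mm higher and 32 mm toward the plain end.

```bash
python3 -m crank '{"motion": [[0.2,[0,0,0.04],[0,0,0]],[0.2,[0,0,0.07],[0,0,0]],[0.2,[0,0,0.088],[0,0,0]],[0.2,[0,0,0.095],[0,0,0]],[0.2,[0,0,0.0975],[0,0,0]],[0.45,[0,0,0.0975],[0,0,0]],[0.45,[0,0,0.0975],[0,0,0]],[0.45,[0,0,0.0925],[0,0,0]]]}' 50; python3 -m crank '{"motion": [[0.45,[0.02,0,0],[0,0,0]],[0.45,[0.032,0,0],[0,0,0]],[0.45,[0.032,0,0],[0,0,0]],[0.2,[0.032,0,0],[0,0,0]],[0.2,[0.032,0,0],[0,0,0]],[0.2,[0.032,0,0],[0,0,0]],[0.2,[0.032,0,0],[0,0,0]],[0.2,[0.032,0,0],[0,0,0]]]}' 60; python3 -c "
from h import *
go(.52,-.022,.10,92)
im=snapshot('side');r,c=rect('side',im,(282,296,396,350),(85,22,110),(115,80,255),.012);print(cv2.boxPoints(r),r[1])
im=snapshot('top');cv2.imwrite('pics/t2.png',im[...,::-1])
"
```

```text
t: 4.95
eef_pos: [0.498, 0.2662, 0.0269]
ee_rot: [0.0, 0.111, 0.994, 0.0]
contact_force: [0.1, 0.1, -1.0]
finger_gap: 0.0388
finger_force: 0.0
t: 5.75
eef_pos: [0.4669, 0.273, 0.0268]
ee_rot: [0.0, 0.112, 0.994, 0.0]
contact_force: [-3.0, -1.7, 11.7]
finger_gap: 0.0218
finger_force: 58.3
pos [0.4669 0.273  0.0268] psi 167.18 t 5.75 F [-2.9553 -1.7267 11.6503] gap 0.02177400018440148
shift [-0.1172 -0.2758 -0.0732] turn [ 0.   0.  75.2]
[[495.3362 254.7045]
 [592.1292 234.457 ]
 [597.9601 262.3317]
 [501.1671 282.5792]] (28.4780330657959, 98.88800048828125)
```

```bash
python3 -m crank '{"motion": [[0.45,[0,0,0],[0,0,0]],[0.45,[0,0,0],[0,0,0]],[0.45,[0,0,0.004],[0,0,0]],[0.45,[0,0,0.004],[0,0,0]],[0.2,[0,0,0.004],[0,0,0]],[0.2,[0,0,0.004],[0,0,0]],[0.2,[0,0,0.004],[0,0,0]],[0.2,[0,0,0.004],[0,0,0]]]}' 60; python3 -m crank '{"motion": [[0.2,[0,0,0],[0,0,0]],[0.2,[0,0,0],[0,0,0]],[0.2,[0,0,-0.01],[0,0,0]],[0.2,[0,0,-0.03],[0,0,0]],[0.2,[0,0,-0.06],[0,0,0]],[0.2,[0,0,-0.085],[0,0,0]],[0.2,[0,0,-0.09],[0,0,0]],[0.2,[0,0,-0.09],[0,0,0]]]}'; python3 -c "
from h import *
go(.52,-.022,.10,92)
im=snapshot('side');cv2.imwrite('pics/s2.png',cv2.resize(im[200:400,240:440,::-1],None,fx=2.5,fy=2.5,interpolation=2))
"
```

```text
t: 6.65
eef_pos: [0.4665, 0.273, 0.0221]
ee_rot: [0.0, 0.111, 0.994, 0.0]
contact_force: [-1.2, 0.2, 2.0]
finger_gap: 0.0231
finger_force: 59.3
t: 7.45
eef_pos: [0.4667, 0.2728, 0.1125]
ee_rot: [0.001, 0.112, 0.994, 0.0]
contact_force: [-0.4, -0.2, -4.6]
finger_gap: 0.0228
finger_force: 59.4
pos [0.4667 0.2728 0.1125] psi 167.17 t 7.45 F [-0.4336 -0.1739 -4.5963] gap 0.02282043455323358
shift [-0.1174 -0.2756  0.0124] turn [ 0.1  0.  75.2]
```

View pics/s2.png

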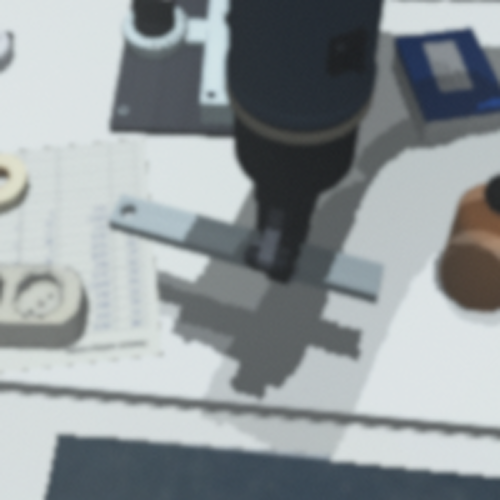

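```bash
python3 -c "
from h import *
go(.519,.01,.115,92)"; python3 -m crank '{"motion": [[0.2,[-0.017,-0.04,-0.003],[0,0,8]],[0.2,[-0.035,-0.08,-0.003],[0,0,16.5]],[0.2,[-0.053,-0.12,-0.003],[0,0,25]],[0.2,[-0.07,-0.16,-0.003],[0,0,33.5]],[0.2,[-0.085,-0.2,-0.003],[0,0,42]],[0.2,[-0.1,-0.235,-0.003],[0,0,50]],[0.2,[-0.108,-0.244,-0.003],[0,0,58]],[0.2,[-0.109,-0.244,-0.003],[0,0,66]]]}'; python3 -c "
from h import *
go(.519,.01,.080,92)"
```

```text
pos [0.4663 0.2724 0.1115] psi 167.18 t 7.5 F [ 0.6083 -0.8983 -4.1785] gap 0.022975427652957937
shift [-0.1096 -0.2442 -0.0033] turn [-0.   0.  75.2]
t: 8.3
eef_pos: [0.5183, 0.0075, 0.1133]
ee_rot: [-0.0, 0.639, 0.769, -0.001]
contact_force: [-0.2, 0.8, -4.8]
finger_gap: 0.0227
finger_force: 59.7
pos [0.5183 0.0075 0.1133] psi 100.61 t 8.3 F [-0.1848  0.7685 -4.8442] gap 0.02274504725104919
shift [0.0024 0.0012 0.0333] turn [-0.2  0.1  8.6]
```

```bash
python3 -m crank '{"motion": [[0.2,[0.002,0.001,0.008],[0,0,4]],[0.2,[0.002,0.001,0.016],[0,0,8.6]],[0.2,[0.002,0.001,0.025],[0,0,8.6]],[0.2,[0.002,0.001,0.031],[0,0,8.6]],[0.2,[0.002,0.001,0.033],[0,0,8.6]],[0.2,[0.002,0.001,0.033],[0,0,8.6]],[0.2,[0.002,0.001,0.033],[0,0,8.6]],[0.2,[0.002,0.001,0.033],[0,0,8.6]]]}'; python3 -c "
from h import *
go(.519,.01,.070,92)
im=snapshot('side');cv2.imwrite('pics/s3.png',cv2.resize(im[150:290,250:400,::-1],None,fx=3.5,fy=3.5,interpolation=2))
im=snapshot('top');r,c=rect('top',im,(265,190,390,240),(90,14,90),(115,80,255),.067);print(r,c.min(0),c.max(0))"
```

```text
t: 9.1
eef_pos: [0.5195, 0.0131, 0.0823]
ee_rot: [0.0, 0.691, 0.723, 0.0]
contact_force: [0.9, -0.4, -4.3]
finger_gap: 0.0229
finger_force: 59.7
pos [0.5195 0.0131 0.0823] psi 92.62 t 9.1 F [ 0.8724 -0.4293 -4.349 ] gap 0.022906474593029656
shift [-0.003  -0.0007  0.0123] turn [ 0.  -0.   0.6]
((544.5997314453125, 99.01285552978516), (58.807151794433594, 28.06993865966797), 0.00824780948460102) [269 190] [280 213]
```

View pics/s3.png

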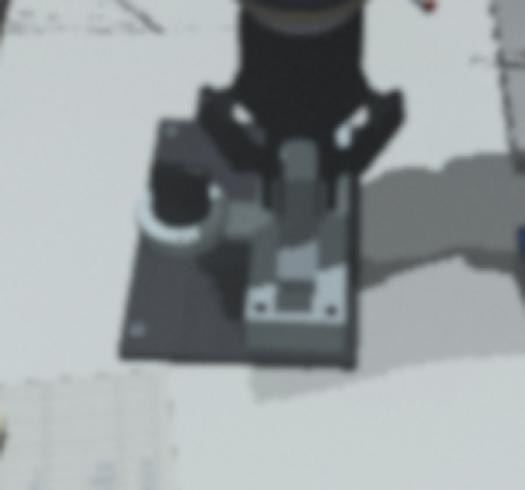

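The straightedge is centred above the stage face. Next I lower it in small steps.

```bash
python3 -m crank '{"motion": [[0.2,[-0.003,-0.001,0.003],[0,0,0.6]],[0.2,[-0.003,-0.001,0.006],[0,0,0.6]],[0.2,[-0.003,-0.001,0.009],[0,0,0.6]],[0.2,[-0.003,-0.001,0.011],[0,0,0.6]],[0.2,[-0.003,-0.001,0.0115],[0,0,0.6]],[0.2,[-0.003,-0.001,0.0115],[0,0,0.6]],[0.2,[-0.003,-0.001,0.0115],[0,0,0.6]],[0.2,[-0.003,-0.001,0.0115],[0,0,0.6]]]}';python3 -m crank '{"motion": [[0.2,[0,0,0.0003],[0,0,0]],[0.2,[0,0,0.0006],[0,0,0]],[0.2,[0,0,0.0009],[0,0,0]],[0.2,[0,0,0.0012],[0,0,0]],[0.2,[0,0,0.0014],[0,0,0]],[0.2,[0,0,0.0015],[0,0,0]],[0.2,[0,0,0.0015],[0,0,0]],[0.2,[0,0,0.0015],[0,0,0]]]}'
```

```text
t: 10.0
eef_pos: [0.5185, 0.0101, 0.0706]
ee_rot: [0.0, 0.695, 0.719, 0.0]
contact_force: [1.0, -0.1, -3.8]
finger_gap: 0.0228
finger_force: 59.7
t: 10.8
eef_pos: [0.5185, 0.01, 0.069]
ee_rot: [0.0, 0.695, 0.719, 0.0]
contact_force: [0.3, -0.4, -5.0]
finger_gap: 0.0231
finger_force: 59.7
```

```bash
python3 -m crank '{"motion": [[0.2,[0,0,0.0003],[0,0,0]],[0.2,[0,0,0.0006],[0,0,0]],[0.2,[0,0,0.0009],[0,0,0]],[0.2,[0,0,0.0012],[0,0,0]],[0.2,[0,0,0.0014],[0,0,0]],[0.2,[0,0,0.0015],[0,0,0]],[0.2,[0,0,0.0015],[0,0,0]],[0.2,[0,0,0.0015],[0,0,0]]]}'
```

```text
t: 11.6
eef_pos: [0.5184, 0.01, 0.0675]
ee_rot: [-0.0, 0.695, 0.719, 0.0]
contact_force: [0.7, 0.4, -4.5]
finger_gap: 0.0226
finger_force: 59.7
```

```bash
python3 -c "
from h import *
for i in range(1): print(get_obs()['contact_force'],get_obs()['torque'])"
```

```text
[ 0.7171  0.4056 -4.469 ] [ 0.1179  0.0056 -0.0199]
```

```bash
python3 -m crank '{"motion": [[0.2,[0,0,0.0003],[0,0,0]],[0.2,[0,0,0.0006],[0,0,0]],[0.2,[0,0,0.0009],[0,0,0]],[0.2,[0,0,0.0011],[0,0,0]],[0.2,[0,0,0.0012],[0,0,0]],[0.2,[0,0,0.0012],[0,0,0]],[0.2,[0,0,0.0012],[0,0,0]],[0.2,[0,0,0.0012],[0,0,0]]]}'; python3 -c "
from bench import *
print(get_obs()['torque'])"
```

```text
t: 12.4
eef_pos: [0.5185, 0.0102, 0.0665]
ee_rot: [0.0, 0.695, 0.719, 0.0]
contact_force: [-1.9, 2.4, 4.9]
finger_gap: 0.0227
finger_force: 60.7
[ 0.29218232  0.45725963 -0.04944072]
```

```bash
python3 -m crank '{"motion": [[0.2,[0,0,-0.0004],[0,0,0]],[0.2,[0,0,-0.0004],[0,0,0]],[0.45,[0,0,-0.0004],[0,0,0]],[0.45,[0,0,-0.0004],[0,0,0]],[0.45,[0,0,-0.0004],[0,0,0]],[0.45,[0,0,-0.02],[0,0,0]],[0.45,[0,0,-0.05],[0,0,0]],[0.45,[0,0,-0.09],[0,0,0]]]}' 30; python3 -c "
from h import *
go(.5175,.06,.1,92)
im=snapshot('side');cv2.imwrite('pics/s4.png',cv2.resize(im[150:290,250:400,::-1],None,fx=3.5,fy=3.5,interpolation=2))"
```

```text
t: 13.2
eef_pos: [0.5175, 0.0099, 0.1562]
ee_rot: [-0.001, 0.695, 0.719, -0.001]
contact_force: [1.3, -0.6, -0.1]
finger_gap: 0.0383
finger_force: 0.0
pos [0.5175 0.0099 0.1562] psi 92.02 t 13.2 F [ 1.315  -0.6411 -0.1076] gap 0.038342016460624406
shift [0.0501 0.002  0.0562] turn [-0.2 -0.   0. ]
```

View pics/s4.png

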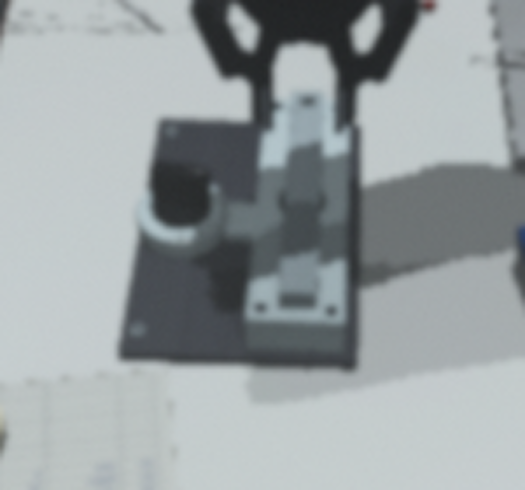

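The straightedge lies level and centred across the specimen: hole end at crop (307,100), plain end at (297,300). Next I press the plain end with the shut gripper.

```bash
python3 -m crank '{"motion": [[0,[0.03,0.001,0.02],[0,0,0]],[0,[0.048,0.001,0.05],[0,0,0]],[0,[0.048,0.001,0.07],[0,0,0]],[0,[0.048,0.001,0.076],[0,0,0]],[0,[0.048,0.001,0.077],[0,0,0]],[0,[0.048,0.001,0.077],[0,0,0]],[0,[0.048,0.001,0.077],[0,0,0]],[0,[0.048,0.001,0.077],[0,0,0]]]}' 30; python3 -m crank '{"motion": [[0,[0,0,0.001],[0,0,0]],[0,[0,0,0.002],[0,0,0]],[0,[0,0,0.003],[0,0,0]],[0,[0,0,0.004],[0,0,0]],[0,[0,0,0.0045],[0,0,0]],[0,[0,0,0.005],[0,0,0]],[0,[0,0,0.005],[0,0,0]],[0,[0,0,0.005],[0,0,0]]]}'
```

```text
t: 14.05
eef_pos: [0.5183, 0.0577, 0.0802]
ee_rot: [0.0, 0.695, 0.719, 0.001]
contact_force: [-0.0, 0.2, -0.3]
finger_gap: 0.0001
finger_force: 0.0
t: 14.85
eef_pos: [0.5177, 0.0581, 0.0743]
ee_rot: [-0.0, 0.695, 0.719, -0.0]
contact_force: [0.3, 0.8, -0.5]
finger_gap: 0.0002
finger_force: 0.0
```

```bash
python3 -m crank '{"motion": [[0,[0,0,0.0005],[0,0,0]],[0,[0,0,0.001],[0,0,0]],[0,[0,0,0.0015],[0,0,0]],[0,[0,0,0.002],[0,0,0]],[0,[0,0,0.0025],[0,0,0]],[0,[0,0,0.0028],[0,0,0]],[0,[0,0,0.003],[0,0,0]],[0,[0,0,0.003],[0,0,0]]]}'; python3 -m crank '{"motion": [[0,[0,0,0.0002],[0,0,0]],[0,[0,0,0.0004],[0,0,0]],[0,[0,0,0.0006],[0,0,0]],[0,[0,0,0.0008],[0,0,0]],[0,[0,0,0.0009],[0,0,0]],[0,[0,0,0.001],[0,0,0]],[0,[0,0,0.001],[0,0,0]],[0,[0,0,0.001],[0,0,0]]]}'
```

```text
t: 15.65
eef_pos: [0.5178, 0.0581, 0.0713]
ee_rot: [-0.0, 0.695, 0.719, 0.0]
contact_force: [-0.4, 0.5, -0.3]
finger_gap: -0.0001
finger_force: 0.5
t: 16.45
eef_pos: [0.5178, 0.058, 0.0704]
ee_rot: [0.0, 0.695, 0.719, 0.0]
contact_force: [-0.7, 1.4, 3.7]
finger_gap: 0.0004
finger_force: 1.7
```

```bash
python3 -m crank '{"motion": [[0,[0,0,0.0001],[0,0,0]],[0,[0,0,0.0002],[0,0,0]],[0,[0,0,0.0003],[0,0,0]],[0,[0,0,0.0004],[0,0,0]],[0,[0,0,0.0004],[0,0,0]],[0,[0,0,0.0004],[0,0,0]],[0,[0,0,0.0004],[0,0,0]],[0,[0,0,0.0004],[0,0,0]]]}';  python3 -c "
from h import *
print(get_obs()['contact_force'],get_obs()['torque'])
im=snapshot('side');cv2.imwrite('pics/s5.png',cv2.resize(im[150:290,250:400,::-1],None,fx=3.5,fy=3.5,interpolation=2))
print(get_obs()['contact_force'])
for n in('s4','s5'):
    a=cv2.imread(f'pics/{n}.png');h=cv2.cvtColor(a,cv2.COLOR_BGR2GRAY); print(h[80:112:2,307]);print(h[284:320:2,297])"
```

```text
t: 17.25
eef_pos: [0.5179, 0.0581, 0.0703]
ee_rot: [0.0, 0.695, 0.719, 0.0]
contact_force: [-0.8, 1.1, 8.5]
finger_gap: 0.0003
finger_force: 4.0
[-0.8039  1.1177  8.4943] [ 0.1158  0.3463 -0.0437]
[-0.48    0.5691  7.9689]
[197 196 196 192 189 179 168 151 132 114 102 103 114 129 144 155]
[137 136 133 125 113 101  89  83  79  81  88 102 120 141 153 160 158 151]
[52 58 63 68 71 72 72 73 73 71 64 57 49 44 41 39]
[67 71 73 74 74 75 74 74 74 74 75 77 79 81 83 85 87 89]
```

The plain end tips and then bottoms hard at TCP z ≈ 0.0704 under 8 N, so it does rock. To measure how proud the specimen stands, I'll touch the bare face beside the straightedge and then the straightedge top at its middle.

```bash
python3 -m crank '{"motion": [[0,[0,0,-0.008],[0,0,0]],[0,[0,-0.01,-0.012],[0,0,0]],[0,[0,-0.0285,-0.012],[0,0,0]],[0,[0,-0.0285,-0.012],[0,0,0]],[0,[0,-0.0285,0],[0,0,0]],[0,[0,-0.0285,0.007],[0,0,0]],[0,[0,-0.0285,0.01],[0,0,0]],[0,[0,-0.0285,0.01],[0,0,0]]]}'; python3 -m crank '{"motion": [[0,[0,0,0.0005],[0,0,0]],[0,[0,0,0.001],[0,0,0]],[0,[0,0,0.0015],[0,0,0]],[0,[0,0,0.002],[0,0,0]],[0,[0,0,0.0023],[0,0,0]],[0,[0,0,0.0025],[0,0,0]],[0,[0,0,0.0025],[0,0,0]],[0,[0,0,0.0025],[0,0,0]]]}'
```

```text
t: 18.1
eef_pos: [0.4891, 0.0571, 0.059]
ee_rot: [-0.0, 0.695, 0.719, -0.001]
contact_force: [0.4, 0.5, -0.1]
finger_gap: 0.0001
finger_force: 0.0
t: 18.9
eef_pos: [0.4893, 0.057, 0.0575]
ee_rot: [0.0, 0.695, 0.719, 0.0]
contact_force: [-0.2, -0.4, -0.3]
finger_gap: 0.0002
finger_force: 0.0
```

```bash
python3 -m crank '{"motion": [[0,[0,0,0.0002],[0,0,0]],[0,[0,0,0.0004],[0,0,0]],[0,[0,0,0.0006],[0,0,0]],[0,[0,0,0.0008],[0,0,0]],[0,[0,0,0.0009],[0,0,0]],[0,[0,0,0.001],[0,0,0]],[0,[0,0,0.001],[0,0,0]],[0,[0,0,0.001],[0,0,0]]]}'; python3 -c "
from bench import *
print(get_obs()['eef_pos'])"
```

```text
t: 19.7
eef_pos: [0.4893, 0.057, 0.0571]
ee_rot: [0.0, 0.695, 0.719, 0.0]
contact_force: [-1.7, -0.0, 11.7]
finger_gap: 0.0002
finger_force: 5.8
[0.48932695 0.05703313 0.05707717]
```

```bash
python3 -m crank '{"motion": [[0,[0,0,-0.015],[0,0,0]],[0,[-0.01,0,-0.03],[0,0,0]],[0,[-0.05,0.018,-0.03],[0,0,0]],[0,[-0.08,0.028,-0.03],[0,0,0]],[0,[-0.08,0.028,-0.025],[0,0,0]],[0,[-0.08,0.028,-0.0215],[0,0,0]],[0,[-0.08,0.028,-0.0205],[0,0,0]],[0,[-0.08,0.028,-0.0205],[0,0,0]]]}'; python3 -m crank '{"motion": [[0,[0,0,0.0004],[0,0,0]],[0,[0,0,0.0008],[0,0,0]],[0,[0,0,0.0012],[0,0,0]],[0,[0,0,0.0016],[0,0,0]],[0,[0,0,0.0018],[0,0,0]],[0,[0,0,0.002],[0,0,0]],[0,[0,0,0.002],[0,0,0]],[0,[0,0,0.002],[0,0,0]]]}'
```

```text
t: 20.5
eef_pos: [0.5196, -0.0207, 0.0767]
ee_rot: [-0.0, 0.694, 0.72, -0.0]
contact_force: [-0.4, -0.2, -0.7]
finger_gap: -0.0003
finger_force: 0.0
t: 21.3
eef_pos: [0.5201, -0.022, 0.0749]
ee_rot: [-0.0, 0.695, 0.719, 0.0]
contact_force: [0.2, -0.0, -1.0]
finger_gap: -0.0001
finger_force: 0.0
```

```bash
python3 -m crank '{"motion": [[0,[0,0,0.0003],[0,0,0]],[0,[0,0,0.0006],[0,0,0]],[0,[0,0,0.0009],[0,0,0]],[0,[0,0,0.0011],[0,0,0]],[0,[0,0,0.0013],[0,0,0]],[0,[0,0,0.0015],[0,0,0]],[0,[0,0,0.0015],[0,0,0]],[0,[0,0,0.0015],[0,0,0]]]}'
```

```text
t: 22.1
eef_pos: [0.5201, -0.0219, 0.0736]
ee_rot: [0.0, 0.695, 0.719, 0.0]
contact_force: [-1.2, -0.9, 3.6]
finger_gap: -0.0
finger_force: 1.9
```

The face reads 0.0571 and the top at the middle reads 0.0736, so the specimen is about 4.4–4.5 mm proud, or roughly 0.88 rad of knob. I'll go to the knob and undershoot slightly.

```bash
python3 -m crank '{"motion": [[0,[0,0,-0.02],[0,0,0]],[0.5,[0,0.01,-0.05],[0,0,-8.5]],[0.5,[0,0.05,-0.05],[0,0,-17]],[0.5,[0,0.086,-0.05],[0,0,-25.5]],[0.5,[0,0.086,-0.05],[0,0,-34]],[0.5,[0,0.086,-0.05],[0,0,-42.5]],[0.5,[0,0.086,-0.05],[0,0,-51]],[0.5,[0,0.086,-0.05],[0,0,-59.5]]]}'; python3 -c "
from h import *
go(.606,-.019,.06,177)
im=snapshot('side');cv2.imwrite('pics/s6.png',im[...,::-1])"
```

```text
t: 22.9
eef_pos: [0.6059, -0.019, 0.1231]
ee_rot: [-0.0, 0.243, 0.97, 0.0]
contact_force: [-0.3, -0.7, -0.0]
finger_gap: 0.0428
finger_force: 0.0
pos [ 0.6059 -0.019   0.1231] psi 151.85 t 22.9 F [-0.2517 -0.7204 -0.0445] gap 0.04284555971949748
shift [-0.0001  0.      0.0631] turn [  0.   -0.  -25.1]
```

```bash
python3 -m crank '{"motion": [[0.5,[0,0,0],[0,0,-8.5]],[0.5,[0,0,0.005],[0,0,-17]],[0.5,[0,0,0.025],[0,0,-25]],[0.5,[0,0,0.045],[0,0,-25]],[0.5,[0,0,0.06],[0,0,-25]],[0.5,[0,0,0.063],[0,0,-25]],[0.3,[0,0,0.063],[0,0,-25]],[0,[0,0,0.063],[0,0,-25]]]}' 60;python3 -m crank '{"motion": [[0,[0,0,0],[0,0,0]],[0,[0,0,0],[0,0,0]],[0,[0,0,0],[0,0,0]],[0,[0,0,0],[0,0,0]],[0,[0,0,0],[0,0,0]],[0,[0,0,0],[0,0,0]],[0,[0,0,0],[0,0,0]],[0,[0,0,0],[0,0,0]]]}'; python3 -c "
from h import *
go(.606,-.019,.06,177);print(get_obs()['torque'])
cv2.imwrite('pics/s7.png',cv2.resize(snapshot('side')[150:290,250:400,::-1],None,fx=3.5,fy=3.5))"
```

```text
t: 23.75
eef_pos: [0.6064, -0.0191, 0.0612]
ee_rot: [0.0, 0.031, 1.0, -0.0]
contact_force: [-1.3, -19.5, 5.0]
finger_gap: 0.0147
finger_force: 12.2
t: 24.55
eef_pos: [0.6061, -0.0196, 0.0614]
ee_rot: [0.0, 0.031, 1.0, -0.001]
contact_force: [-3.2, -2.8, 7.0]
finger_gap: 0.013
finger_force: 59.3
pos [ 0.6061 -0.0196  0.0614] psi 176.44 t 24.55 F [-3.1996 -2.7768  6.9938] gap 0.012976268159144733
shift [0.0001 0.0006 0.0014] turn [-0.1  0.  -0.6]
[-0.622   0.7185 -0.1664]
```

View pics/s7.png

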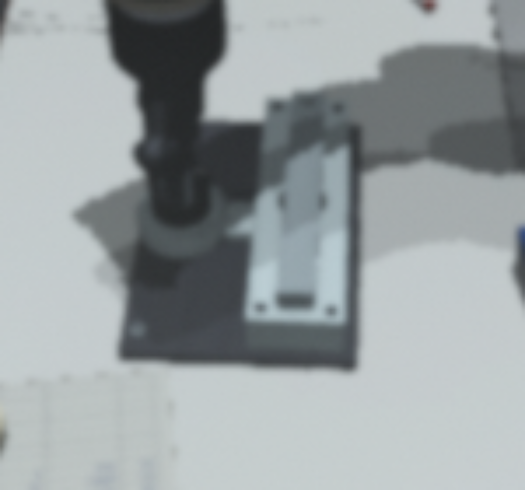

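The knob is gripped cleanly near crop (180,200), and the straightedge is still lying on the stage. Turning 48° clockwise.

```bash
python3 -m crank '{"motion": [[0,[0,0,0],[0,0,7]],[0,[0,0,0],[0,0,14]],[0,[0,0,0],[0,0,21]],[0,[0,0,0],[0,0,28]],[0,[0,0,0],[0,0,35]],[0,[0,0,0],[0,0,42]],[0,[0,0,0],[0,0,48]],[0,[0,0,0],[0,0,48]]]}';python3 -m crank '{"motion": [[0,[0,0,0],[0,0,0]],[0,[0,0,0],[0,0,0]],[0.5,[0,0,0],[0,0,0]],[0.5,[0,0,0],[0,0,0]],[0.5,[0,0,0],[0,0,0]],[0.5,[0,0,-0.02],[0,0,0]],[0.5,[0,0,-0.045],[0,0,0]],[0.3,[0,0,-0.045],[0,0,0]]]}' 60; python3 -c "
from h import *
go(.520,-.022,.075,129)"
```

```text
t: 25.4
eef_pos: [0.6062, -0.0195, 0.0614]
ee_rot: [0.001, 0.436, 0.9, -0.0]
contact_force: [-3.0, -3.6, 8.2]
finger_gap: 0.0131
finger_force: 59.6
t: 26.2
eef_pos: [0.6078, -0.0182, 0.1083]
ee_rot: [0.002, 0.434, 0.901, 0.001]
contact_force: [0.5, -0.1, -0.1]
finger_gap: 0.0295
finger_force: 0.0
pos [ 0.6078 -0.0182  0.1083] psi 128.55 t 26.2 F [ 0.4561 -0.104  -0.0761] gap 0.029519134860762707
shift [ 0.0518 -0.0712  0.0329] turn [ 0.2  0.1 -0.5]
```

```bash
python3 -m crank '{"motion": [[0,[0.026,-0.036,0],[0,0,0]],[0,[0.052,-0.071,0.005],[0,0,0]],[0,[0.052,-0.071,0.015],[0,0,0]],[0,[0.052,-0.071,0.027],[0,0,0]],[0,[0.052,-0.071,0.034],[0,0,0]],[0,[0.052,-0.071,0.0355],[0,0,0]],[0,[0.052,-0.071,0.0355],[0,0,0]],[0,[0.052,-0.071,0.0355],[0,0,0]]]}' 30; python3 -m crank '{"motion": [[0,[0,0,0.0005],[0,0,0]],[0,[0,0,0.001],[0,0,0]],[0,[0,0,0.0015],[0,0,0]],[0,[0,0,0.002],[0,0,0]],[0,[0,0,0.0022],[0,0,0]],[0,[0,0,0.0024],[0,0,0]],[0,[0,0,0.0024],[0,0,0]],[0,[0,0,0.0024],[0,0,0]]]}'
```

```text
t: 27.0
eef_pos: [0.519, -0.0222, 0.0695]
ee_rot: [0.0, 0.434, 0.901, 0.0]
contact_force: [0.1, 0.6, 0.0]
finger_gap: 0.0001
finger_force: 0.0
t: 27.8
eef_pos: [0.5192, -0.0221, 0.0691]
ee_rot: [0.001, 0.434, 0.901, 0.0]
contact_force: [-4.7, -1.1, 25.1]
finger_gap: -0.0002
finger_force: 12.7
```

```bash
python3 -m crank '{"motion": [[0,[0,0,-0.0006],[0,0,0]],[0,[0,0,-0.0012],[0,0,0]],[0,[0,0,-0.0012],[0,0,0]],[0,[0,0,-0.0012],[0,0,0]],[0,[0,0,-0.0012],[0,0,0]],[0,[0,0,-0.0012],[0,0,0]],[0,[0,0,-0.0012],[0,0,0]],[0,[0,0,-0.0012],[0,0,0]]]}'; python3 -c "
from bench import *
o=get_obs();print(o['eef_pos'],o['contact_force'])
snapshot('top');o=get_obs();print(o['eef_pos'],o['contact_force'])"
```

```text
t: 28.6
eef_pos: [0.519, -0.0221, 0.0692]
ee_rot: [0.001, 0.434, 0.901, 0.0]
contact_force: [-1.4, 0.7, 9.3]
finger_gap: 0.0001
finger_force: 4.8
[ 0.51901995 -0.02213215  0.06922295] [-1.38898865  0.66687997  9.32735563]
[ 0.51900078 -0.02215964  0.06920775] [-1.75076612  0.60506593 10.56773283]
```

```bash
python3 -m crank '{"motion": [[0,[0,0,-0.01],[0,0,0]],[0,[0.02,0.015,-0.01],[0,0,0]],[0,[0.05,0.038,-0.01],[0,0,0]],[0,[0.064,0.048,-0.01],[0,0,0]],[0,[0.064,0.048,-0.007],[0,0,0]],[0,[0.064,0.048,-0.004],[0,0,0]],[0,[0.064,0.048,-0.0025],[0,0,0]],[0,[0.064,0.048,-0.0025],[0,0,0]]]}'; python3 -m crank '{"motion": [[0,[0,0,0.0005],[0,0,0]],[0,[0,0,0.001],[0,0,0]],[0,[0,0,0.0015],[0,0,0]],[0,[0,0,0.002],[0,0,0]],[0,[0,0,0.0023],[0,0,0]],[0,[0,0,0.0025],[0,0,0]],[0,[0,0,0.0025],[0,0,0]],[0,[0,0,0.0025],[0,0,0]]]}';python3 -c "
from bench import *
o=get_obs();print(o['eef_pos'],o['contact_force'])
snapshot('top');o=get_obs();print(o['eef_pos'],o['contact_force'])"
```

```text
t: 29.45
eef_pos: [0.5157, 0.0562, 0.0709]
ee_rot: [-0.0, 0.435, 0.9, -0.0]
contact_force: [-0.7, -0.4, 0.3]
finger_gap: -0.0001
finger_force: 0.0
t: 30.25
eef_pos: [0.5159, 0.0574, 0.0692]
ee_rot: [0.0, 0.434, 0.901, -0.0]
contact_force: [-0.7, -0.4, 7.2]
finger_gap: -0.0001
finger_force: 3.3
[0.51586043 0.05744572 0.06916356] [-0.71703153 -0.40497647  7.18634326]
[0.51579763 0.05744677 0.06912672] [-1.85326897 -0.9967613   6.86129238]
```

Centre and end readings give h ≈ 0.15 mm proud, so about 2° more is needed.

```bash
python3 -m crank '{"motion": [[0,[0,0,-0.02],[0,0,0]],[0.4,[-0.01,0.003,-0.042],[0,0,0]],[0.4,[-0.05,0.01,-0.042],[0,0,0]],[0.4,[-0.09,0.018,-0.042],[0,0,0]],[0.4,[-0.1165,0.0228,-0.042],[0,0,0]],[0.4,[-0.1165,0.0228,-0.042],[0,0,0]],[0.4,[-0.1165,0.0228,-0.042],[0,0,0]],[0.4,[-0.1165,0.0228,-0.042],[0,0,0]]]}' 60; python3 -c "
from h import *
go(.6062,-.0195,.0614,128.55)"
```

```text
t: 31.1
eef_pos: [0.6054, -0.0184, 0.1107]
ee_rot: [-0.0, 0.434, 0.901, 0.0]
contact_force: [-0.3, 0.3, -0.1]
finger_gap: 0.034
finger_force: 0.0
pos [ 0.6054 -0.0184  0.1107] psi 128.58 t 31.1 F [-0.2549  0.35   -0.0772] gap 0.03398490489231281
shift [-0.0014 -0.      0.0493] turn [-0. -0.  0.]
```

```bash
python3 -m crank '{"motion": [[0.4,[-0.0014,0,0.02],[0,0,0]],[0.4,[-0.0014,0,0.04],[0,0,0]],[0.4,[-0.0014,0,0.049],[0,0,0]],[0.4,[-0.0014,0,0.049],[0,0,0]],[0,[-0.0014,0,0.049],[0,0,0]],[0,[-0.0014,0,0.049],[0,0,0]],[0,[-0.0014,0,0.049],[0,0,0]],[0,[-0.0014,0,0.049],[0,0,0]]]}' 60;  python3 -m crank '{"motion": [[0,[0,0,0],[0,0,0]],[0,[0,0,0],[0,0,0]],[0,[0,0,0],[0,0,0.8]],[0,[0,0,0],[0,0,1.6]],[0,[0,0,0],[0,0,2.3]],[0,[0,0,0],[0,0,2.3]],[0,[0,0,0],[0,0,2.3]],[0,[0,0,0],[0,0,2.3]]]}';python3 -c "
from h import *
go(.520,-.022,.075,126.2);print(get_obs()['torque'])"
```

```text
t: 31.9
eef_pos: [0.6069, -0.0203, 0.0628]
ee_rot: [0.0, 0.434, 0.901, 0.0]
contact_force: [-4.0, 0.3, 6.1]
finger_gap: 0.0133
finger_force: 59.6
t: 32.7
eef_pos: [0.6069, -0.0204, 0.0627]
ee_rot: [0.0, 0.452, 0.892, -0.0]
contact_force: [-4.1, -0.3, 6.4]
finger_gap: 0.0128
finger_force: 59.5
pos [ 0.6069 -0.0204  0.0627] psi 126.23 t 32.7 F [-4.1291 -0.3093  6.4045] gap 0.012808028468230702
shift [ 0.05   -0.0711 -0.0123] turn [0. 0. 0.]
[0.079  0.8064 0.17  ]
```

```bash
python3 -m crank '{"motion": [[0.4,[0,0,0],[0,0,0]],[0.4,[0,0,0],[0,0,0]],[0.4,[0,0,-0.02],[0,0,0]],[0.4,[0,0,-0.045],[0,0,0]],[0,[0.025,-0.035,-0.045],[0,0,0]],[0,[0.05,-0.071,-0.045],[0,0,0]],[0,[0.05,-0.071,-0.035],[0,0,0]],[0,[0.05,-0.071,-0.035],[0,0,0]]]}' 60; python3 -m crank '{"motion": [[0,[0,0,0.01],[0,0,0]],[0,[0,0,0.02],[0,0,0]],[0,[0,0,0.022],[0,0,0]],[0,[0,0,0.023],[0,0,0]],[0,[0,0,0.023],[0,0,0]],[0,[0,0,0.023],[0,0,0]],[0,[0,0,0.023],[0,0,0]],[0,[0,0,0.023],[0,0,0]]]}' 30
```

```text
t: 33.5
eef_pos: [0.5197, -0.0225, 0.0965]
ee_rot: [-0.0, 0.452, 0.892, -0.0]
contact_force: [1.2, -0.5, -0.1]
finger_gap: 0.0003
finger_force: 0.0
t: 34.3
eef_pos: [0.5203, -0.0222, 0.0739]
ee_rot: [0.0, 0.452, 0.892, 0.0]
contact_force: [-0.4, 0.3, -0.2]
finger_gap: 0.0001
finger_force: 0.0
```

Now the commanded and measured z agree. I go to 0.0684 for about 8 N.

```bash
python3 -m crank '{"motion": [[0,[0,0,0.002],[0,0,0]],[0,[0,0,0.0035],[0,0,0]],[0,[0,0,0.0043],[0,0,0]],[0,[0,0,0.0047],[0,0,0]],[0,[0,0,0.0051],[0,0,0]],[0,[0,0,0.0055],[0,0,0]],[0,[0,0,0.0055],[0,0,0]],[0,[0,0,0.0055],[0,0,0]]]}'; python3 -c "
from bench import *
o=get_obs();print(o['eef_pos'],o['contact_force'])
snapshot('top');o=get_obs();print(o['eef_pos'],o['contact_force'])"
```

```text
t: 35.1
eef_pos: [0.5201, -0.0221, 0.0691]
ee_rot: [0.0, 0.452, 0.892, -0.0]
contact_force: [-3.1, -0.5, 13.9]
finger_gap: 0.0003
finger_force: 7.2
[ 0.52013601 -0.02213272  0.06909907] [-3.08454141 -0.54454865 13.85968353]
[ 0.52016634 -0.02214347  0.0690882 ] [-4.25243197 -0.72065713 15.21691935]
```

```bash
python3 -m crank '{"motion": [[0,[0,0,-0.01],[0,0,0]],[0,[0.02,0.014,-0.01],[0,0,0]],[0,[0.05,0.034,-0.01],[0,0,0]],[0,[0.066,0.045,-0.01],[0,0,0]],[0,[0.066,0.045,-0.007],[0,0,0]],[0,[0.066,0.045,-0.004],[0,0,0]],[0,[0.066,0.045,-0.0025],[0,0,0]],[0,[0.066,0.045,-0.0025],[0,0,0]]]}'; python3 -m crank '{"motion": [[0,[0,0,0.0004],[0,0,0]],[0,[0,0,0.0008],[0,0,0]],[0,[0,0,0.0012],[0,0,0]],[0,[0,0,0.0016],[0,0,0]],[0,[0,0,0.002],[0,0,0]],[0,[0,0,0.0021],[0,0,0]],[0,[0,0,0.0021],[0,0,0]],[0,[0,0,0.0021],[0,0,0]]]}';python3 -c "
from bench import *
o=get_obs();print(o['eef_pos'],o['contact_force'])
snapshot('top');o=get_obs();print(o['eef_pos'],o['contact_force'])"
```

```text
t: 35.95
eef_pos: [0.5174, 0.0564, 0.0704]
ee_rot: [-0.0, 0.453, 0.891, -0.0]
contact_force: [-0.0, 0.1, -0.7]
finger_gap: -0.0001
finger_force: 0.0
t: 36.75
eef_pos: [0.5176, 0.0576, 0.0691]
ee_rot: [0.0, 0.452, 0.892, -0.0]
contact_force: [-1.8, -0.7, 7.5]
finger_gap: -0.0002
finger_force: 3.8
[0.51756951 0.05760193 0.06911262] [-1.79579168 -0.7270703   7.52557602]
[0.51756573 0.05763899 0.06911833] [-2.14778427 -0.92217655  7.82518887]
```

```bash
python3 -m crank '{"motion": [[0,[0,0,-0.01],[0,0,0]],[0,[-0.03,-0.02,-0.012],[0,0,0]],[0,[-0.065,-0.045,-0.012],[0,0,0]],[0,[-0.1,-0.068,-0.012],[0,0,0]],[0,[-0.132,-0.09,-0.012],[0,0,0]],[0,[-0.132,-0.09,-0.007],[0,0,0]],[0,[-0.132,-0.09,-0.0025],[0,0,0]],[0,[-0.132,-0.09,-0.0025],[0,0,0]]]}'; python3 -m crank '{"motion": [[0,[0,0,0.0004],[0,0,0]],[0,[0,0,0.0008],[0,0,0]],[0,[0,0,0.0012],[0,0,0]],[0,[0,0,0.0016],[0,0,0]],[0,[0,0,0.002],[0,0,0]],[0,[0,0,0.0025],[0,0,0]],[0,[0,0,0.0025],[0,0,0]],[0,[0,0,0.0025],[0,0,0]]]}';python3 -c "
from bench import *
o=get_obs();print(o['eef_pos'],o['contact_force'])
snapshot('top');o=get_obs();print(o['eef_pos'],o['contact_force'])"
```

```text
t: 37.6
eef_pos: [0.5227, -0.1008, 0.0709]
ee_rot: [-0.0, 0.452, 0.892, 0.0]
contact_force: [0.2, -0.1, -0.6]
finger_gap: -0.0001
finger_force: 0.0
t: 38.4
eef_pos: [0.5229, -0.1018, 0.0691]
ee_rot: [0.0, 0.452, 0.892, 0.0]
contact_force: [-1.9, 0.7, 7.4]
finger_gap: 0.0001
finger_force: 3.7
[ 0.52293867 -0.10177585  0.06913655] [-1.88849686  0.70855235  7.40572784]
[ 0.52294515 -0.10178514  0.06913896] [-1.67360558  1.19311017  6.73900227]
```

```bash
python3 -m crank '{"motion": [[0,[0,0,-0.01],[0,0,0]],[0,[0,0,-0.04],[0,0,0]],[0,[0,0,-0.08],[0,0,0]],[0,[0,0,-0.12],[0,0,0]],[0,[0,0,-0.15],[0,0,0]],[0,[0,0,-0.15],[0,0,0]],[0,[0,0,-0.15],[0,0,0]],[0,[0,0,-0.15],[0,0,0]]]}'; python3 -c "
from bench import *
print(sign_off())"
```

```text
t: 39.25
eef_pos: [0.5222, -0.1021, 0.2179]
ee_rot: [-0.001, 0.452, 0.892, -0.0]
contact_force: [-0.1, 0.2, 0.1]
finger_gap: 0.0004
finger_force: 0.0
the job is handed in; nothing more can be done
None
```

I handed the job in at about 39 s: the straightedge lies flat on the stage, the specimen measures flush to within about 0.05 mm after about 50° of knob turn, and both ends took about 7 N without rocking (peak press 25 N, while measuring); I did not look at a final picture.

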